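# Unlock the specimen case with its wheel code and lift-gate bolt

## Task

Unlock the specimen case beside the microscope: roll its three numbered thumbwheels so that 3, 6, 4 stand squarely on top, read from left to right as seen from the robot's side. Then lift the bolt lever out of its near notch, take it over the hump to the far notch, and leave it there fully down with the code still set. Do not knock over or push aside the other things on the case and the bench.

Things in the scene. Friction and masses are not known exactly. Their poses are not given: they have to be found in the camera images.
- specimen_case: Grey steel specimen case, 240 (x) x 380 (y) x 90 mm high, fixed to the bench. Origin: centre of its underside; x away from the robot (turned by its yaw), y to the left, z up. Flat lid at z = 90 mm. On it from left to right: three white thumbwheels 60 mm apart, then the black bolt lever in its steel gate.
- wheel_left (a joint): White numbered thumbwheel, the leftmost of three seen from the robot; its shape is told under axle_left. Value in rad: digit d is exactly on top at (d-1)*0.7854 (1 at 0, 8 at 5.498); growing values roll its top away from the robot (case +x). Digits are upright for a reader at the robot. No clicks: it turns with light friction (0.05 N m) and stays where left; end stops at -0.35 and 5.85.
- wheel_middle (a joint): White numbered thumbwheel, the middle one of three seen from the robot; its shape is told under axle_left. Value in rad: digit d is exactly on top at (d-1)*0.7854 (1 at 0, 8 at 5.498); growing values roll its top away from the robot (case +x). Digits are upright for a reader at the robot. No clicks: it turns with light friction (0.05 N m) and stays where left; end stops at -0.35 and 5.85.
- wheel_right (a joint): White numbered thumbwheel, the rightmost (next to the lever) of three seen from the robot; its shape is told under axle_left. Value in rad: digit d is exactly on top at (d-1)*0.7854 (1 at 0, 8 at 5.498); growing values roll its top away from the robot (case +x). Digits are upright for a reader at the robot. No clicks: it turns with light friction (0.05 N m) and stays where left; end stops at -0.35 and 5.85.
- axle_left (a point): Centre of the left wheel, on its axle; fixed to the case at x = -35, y = 125, z = 96 mm of the case's frame (6 mm above the lid), axes as the case. Each wheel: axle along case y, hub radius 32, width 24 mm, black digits 1 to 8, 16 mm high, every 45 degrees, and 8 ribs across the rim midway between them, 6 mm thick, 22 wide, tips 42 mm from the axle.
- axle_middle (a point): Centre of the middle wheel, on its axle; fixed to the case at x = -35, y = 65, z = 96 mm of the case's frame (6 mm above the lid), axes as the case. With the wheel's joint at q its ribs lean q + 0.393 + k*0.785 rad from straight up towards case +x: with a digit on top, ribs lean 22.5 degrees either way. More than the upper half of each wheel is open to touch.
- axle_right (a point): Centre of the right wheel, on its axle; fixed to the case at x = -35, y = 5, z = 96 mm of the case's frame (6 mm above the lid), axes as the case. Beside each wheel, under the axle ends, stand steel bearings 18 x 6 mm, 14 mm high above the lid, with a black tick in line with the axle.
- lever_grip (a point): Centre of the bolt lever's black paddle, 30 mm (case x) x 12 mm (case y, the width to pinch) x 40 mm high, on a thin upright stem; with the lever down it is 65 mm above the lid, at y = -125 mm in the case's frame and x = -55 mm (near notch) or +5 mm (far notch). Moves with the lever; axes as the case.
- lever_slide (a joint): Travel of the bolt lever along case +x, in m: 0 = near notch (locked, robot side, as at the start), 0.060 = far notch (unlocked, end stop). Friction about 1 N. The steel gate plates, 16 mm either side of the stem, have end posts 30 mm high and between the notches a hump 40 mm long, 24 mm above the lid. The pin drops into the far notch only from 0.055 on.
- lever_lift (a joint): Lift of the bolt lever, in m: 0 = fully down, its 46 mm cross-pin lying in the notches of both gate plates; 0.020 = the pin just clears the hump; 0.040 = top stop. A spring and its weight pull it down with 3 to 4 N.
- petri_dish: Small open glass dish, 60 mm across, 14 mm high, standing on the case lid behind the left wheels. Origin: centre of its underside. Bystander.
- stain_jar: Amber glass jar, 36 mm across, 50 mm high, standing on the case lid behind the lever. Origin: centre of its underside. Bystander.
- beaker: Glass beaker, 68 mm across, 85 mm high, on the bench. Origin: centre of its underside. Bystander.
- mug: White mug, 76 mm across, 90 mm high, on the bench. Origin: centre of its underside. Bystander.
- wash_bottle: White plastic bottle, 60 mm across, 160 mm high, on the bench. Origin: centre of its underside. Bystander.
- calculator: Black pocket calculator, 130 x 75 x 12 mm, flat on the bench. Origin: centre of its underside. Bystander.

How it is judged:
On the way, in this order (a step that is already met when the one before it is completed fails the run):
1. the wheels read 3, 6, 4 with the lever still down in its near notch (value of joint wheel_left between 1.411 and 1.731 rad and value of joint wheel_middle between 3.767 and 4.087 rad and value of joint wheel_right between 2.196 and 2.516 rad and value of joint lever_slide below 0.006 m and value of joint lever_lift below 0.005 m), for 0.2 s.
2. with the code set, the lever is lifted clear of its notch (value of joint wheel_left between 1.411 and 1.731 rad and value of joint wheel_middle between 3.767 and 4.087 rad and value of joint wheel_right between 2.196 and 2.516 rad and value of joint lever_lift above 0.016 m), for 0.05 s.
At the end, for the whole second after the job is handed in: The wheels read 3, 6, 4 from left to right (each within 0.16 rad of the digit being exactly on top: joints 1.571, 3.927, 2.356), the lever is in the far notch (slide over 0.053 m) and fully down (lift under 0.005 m), all at rest; every bystander upright and within 30 mm of where it stood (value of joint wheel_left between 1.411 and 1.731 rad and value of joint wheel_middle between 3.767 and 4.087 rad and value of joint wheel_right between 2.196 and 2.516 rad and value of joint lever_slide above 0.053 m and value of joint lever_lift below 0.005 m and velocity of joint wheel_left between -0.1 and 0.1 rad/s and velocity of joint wheel_middle between -0.1 and 0.1 rad/s and velocity of joint wheel_right between -0.1 and 0.1 rad/s and velocity of joint lever_slide between -0.01 and 0.01 m/s and velocity of joint lever_lift between -0.01 and 0.01 m/s and distance of each of petri_dish, stain_jar, beaker, mug, wash_bottle, calculator from where it was at the start of the episode below 0.03 m and angle between each of petri_dish, stain_jar, beaker, mug, wash_bottle, calculator's own z axis and vertical below 0.2 rad); the robot touches nothing.
It fails at once if a bystander is pushed more than 30 mm or tipped (distance of any of petri_dish, stain_jar, beaker, mug, wash_bottle, calculator from where it was at the start of the episode above 0.03 m or angle between any of petri_dish, stain_jar, beaker, mug, wash_bottle, calculator's own z axis and vertical above 0.5 rad).
It also fails if it takes over 72 s, if anything falls off the work surface, if the arm or the gripper's body presses on something with over 40 N, if the wrist force passes 120 N, or if a joint passes its speed limit or range.

## Robot

A 6-joint arm with a two-finger parallel gripper is mounted at the origin on the work surface. World frame = base frame: x ahead of the robot, y to its left, z up, the work surface at z = 0. Lengths are in m, angles in rad, forces in N, time in s.
With the tool pointing down it reaches from about 0.35 to 0.775 m from the base axis. Payload 5.5 kg.
Tool frame: the origin (TCP) lies at the very end of the fingers, on their centre line; the grasp point (between the pads) lies 19 mm behind it (grip_point_offset is the distance from the TCP to the grasp point, in m); z points along the fingers, y is the direction in which the jaws open and shut (so a half turn about z gives the same grasp; the last joint's range is limited). The gripper opens to 85 mm and grips with 20 to 120 N. Pads are 22 mm wide; open, the fingers measure 114 mm over their backs; the gripper's body (76 mm by 85 mm) begins 54 mm behind the grasp point. The pads swing forward as they close: fully open they stand 13 mm farther back than shut.
Start: joints at [-1.384, 0.313, 0.046, 1.304, 0, 1.431], TCP at [0.185, -0.545, 0.231] pointing down, gripper open.
Joint ranges: [-2.76, 2.76], [-0.86, 1.69], [-1.03, 1.26], [-2.2, 2.34], [-1.47, 1.5], [-3.14, 3.14]. Speed limits (rad/s): [2.57, 2.57, 3.14, 3.14, 3.14, 3.14].

## Interface

Orientations are given as a unit quaternion [w, x, y, z].
In Python, from workcell import * gives the robot as it stands.
- The arm moves only by the shell command python3 -m crank 'ROWS' [OPENING] [FORCE]. ROWS is a JSON object of lists of equal length, an entry for each row: "travel": the shift along the tool's x, y, z in units of 40 mm (1.0 is 40 mm), a list of three; "turn": the turn about the tool's z in rad. In form: {"travel": [[x, y, z], ...], "turn": [turn, ...]}. A call has 1 to 5 rows; each row is the pose to reach, as a shift and turn from the pose commanded when the call began, along the tool's axes at that moment; what a row does not reach only later rows make up. A row lasts 1/12 s, in which the tool goes at most 41.7 mm and 7.16 degrees, less where a joint would pass 70% of its speed; a pose out of reach is approached as far as the arm can. A call with a gripper value outside its range is refused whole. OPENING is the finger opening in mm, from 0 to 85.4, set as the call begins (- or left out, the last holds). The fingers move at their own pace and stop on an object; FORCE is the grip in N (left out, the last holds). Time passes only in rows, so rows that repeat a pose let the fingers close. It gives the time, the measured TCP pose, the force and the opening at its end, in the units of the state.
- get_state(): the state, without advancing time (a new reading comes with each control period).
- read_camera(name): name is "side" or "top" or "wrist"; returns a dict with "image" (480x640x3 uint8, red, green, blue), "K" (3x3 intrinsics, pixels), "k1" (the pictures are not rectified: a ray, as slopes to the right and down, at radius r is drawn at 1 + k1 r^2 times it, then the intrinsics apply), "R" (3x3) and "t" (3): a world point X has camera coordinates R X + t. Camera axes: x right, y down, z forward; pixel columns grow to the right and rows downward; lengths in m; the calibration is good to about 2 mm. A picture is of the moment at which its call begins. There is no depth.
- hand_in(): hands the job in, once; it reports no verdict.
The state is a dict: "clock": time; "joint_pos": joint angles; "qvel": joint speeds; "tau": joint torques, N m; "tcp_pos": TCP position; "orientation": TCP orientation; "wrist_force": force on the tool from outside, world axes, zero at the start; "ft_torque": the same for the moment, N m; "finger_gap": finger opening in m.
Only numpy, scipy, OpenCV 4.12 (cv2) and the standard library are available. Lean on these libraries where they do the work, as an engineer would, in place of code of your own. Each camera call takes 0.05 s, during which the arm holds its last target. There are 200 camera calls.

## Working session

There is one attempt and no reset: what is moved stays moved. The work goes in short steps, Python scripts to look and compute and a shell command to move; the robot and the scene stay as the last step left them, time stands still between calls to the robot, and variables do not carry over. Pictures are saved under pics/ and viewed, about 8 in all and at most 12, crops included, and the job is handed in when it is done.

```bash
ls; mkdir -p pics; python3 - <<'E'
from workcell import *
import cv2,numpy as np
s=get_state(); print(s)
for n in ("top","side"):
    c=read_camera(n); cv2.imwrite(f"pics/{n}0.png",c["image"][:,:,::-1]); print(n,c["K"],c["k1"],c["R"],c["t"])
E
```

```text
pics
{'clock': 0.0, 'joint_pos': array([-1.38358023e+00,  3.14014628e-01,  4.50144268e-02,  1.30359505e+00,
        1.28982715e-06,  1.43120460e+00]), 'qvel': array([ 2.95133805e-04,  6.84228683e-05,  5.12155037e-04,  8.10666885e-04,
        1.21609063e-03, -1.41955561e-03]), 'tau': array([-1.28186235e-03, -4.80622852e+01,  2.98533618e+01,  1.93934399e-02,
       -8.84276255e-05,  2.72478573e-06]), 'tcp_pos': array([ 0.18449072, -0.54408019,  0.23041526]), 'orientation': array([-8.99224393e-04,  9.86678861e-01,  1.62677645e-01, -2.07714478e-05]), 'wrist_force': array([0.60516173, 0.68337719, 0.00916414]), 'ft_torque': array([0.00340884, 0.00754644, 0.03290912]), 'finger_gap': 0.08521632185137205}
top [[565.25927086   0.         325.20244131]
 [  0.         565.25927086 240.81068889]
 [  0.           0.           1.        ]] -0.10944926380195177 [[ 1.96992237e-02 -9.99805480e-01  9.70856948e-04]
 [-9.83040798e-01 -1.95459710e-02 -1.82342385e-01]
 [ 1.82325892e-01  2.63761143e-03 -9.83234617e-01]] [-0.02014544  0.52527761  1.36988727]
side [[463.5828823    0.         325.37911247]
 [  0.         463.5828823  242.56531991]
 [  0.           0.           1.        ]] -0.029717005948374696 [[-0.99122761 -0.13212493 -0.00329088]
 [-0.10218449  0.78192497 -0.61494038]
 [ 0.08382217 -0.6092096  -0.78856674]] [0.53026085 0.12665328 1.09199582]
```

View pics/top0.png

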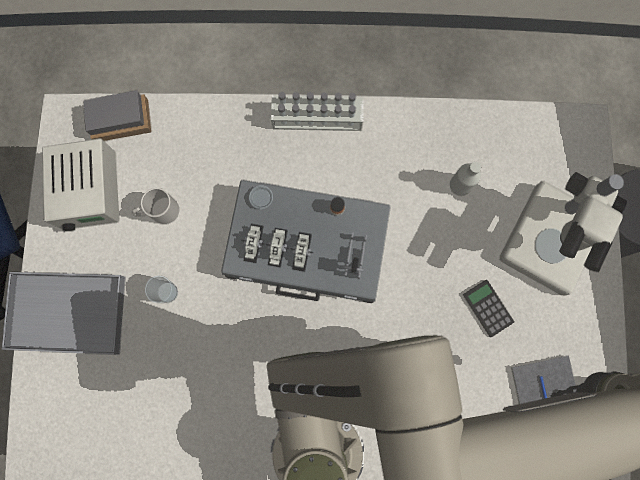

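View pics/side0.png

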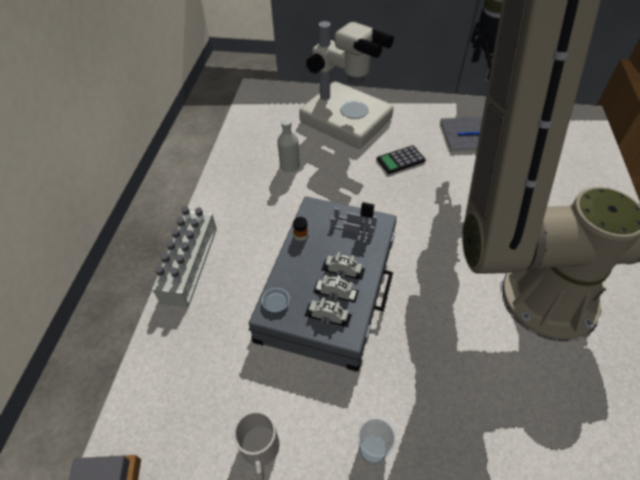

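The top view shows the case lid with corners near (241,181), (390,205), (375,300) and (222,273). The wheels are at (253,243), (277,247) and (301,251), the lever is at about (355,262), the dish at (260,197) and the jar at (337,205). Next I'll fit the case pose and enlarge the wheels.

```bash
cat > h.py <<'E'
from workcell import *
import cv2,numpy as np
from scipy.optimize import least_squares
from scipy.spatial.transform import Rotation as Ro
def proj(c,P):
    X=np.atleast_2d(P)@np.array(c["R"]).T+c["t"]; a=X[:,:2]/X[:,2:]
    a=a*(1+c["k1"]*(a**2).sum(1,keepdims=True)); K=np.array(c["K"])
    return a*[K[0,0],K[1,1]]+K[:2,2]
def ray(c,uv,z):
    f=lambda p:(proj(c,[p[0],p[1],z])[0]-uv)
    return least_squares(f,[0.5,0]).x
def w(pose,p):  # case->world ; pose x,y,yaw
    p=np.atleast_2d(np.array(p,float)); C,S=np.cos(pose[2]),np.sin(pose[2])
    return np.c_[pose[0]+C*p[:,0]-S*p[:,1],pose[1]+S*p[:,0]+C*p[:,1],p[:,2]]
def crop(img,x0,y0,x1,y1,k,name):
    cv2.imwrite(name,cv2.resize(img[y0:y1,x0:x1,::-1],None,fx=k,fy=k,interpolation=cv2.INTER_CUBIC))
E
python3 - <<'E'
from h import *
c=read_camera("top")
L=.001*np.array([[120,190,90],[120,-190,90],[-120,-190,90],[-120,190,90]])
px=np.array([[241,181],[390,205.5],[375,299],[222.5,272]])
r=least_squares(lambda p:(proj(c,w(p,L))-px).ravel(),[.5,0,0]); print(r.x,r.fun.round(1))
np.save("pose.npy",r.x)
print(w(r.x,.001*np.array([[-35,125,96],[-35,65,96],[-35,5,96],[-55,-125,155],[5,-125,155]])).round(4))
print("dish",ray(c,[260,197],.1),"jar",ray(c,[337,203],.14))
crop(c["image"],215,170,400,305,4,"pics/c1.png")
E
```

```text
[ 0.52271254  0.03505387 -0.15191157] [-0.6 -1.9  1.2 -1.1  1.2  1.4 -1.7  1.3]
[[ 0.507   0.1639  0.096 ]
 [ 0.498   0.1046  0.096 ]
 [ 0.4889  0.0453  0.096 ]
 [ 0.4494 -0.0802  0.155 ]
 [ 0.5087 -0.0893  0.155 ]]
dish [0.62222278 0.15238542] jar [ 0.60043012 -0.0362045 ]
```

View pics/c1.png

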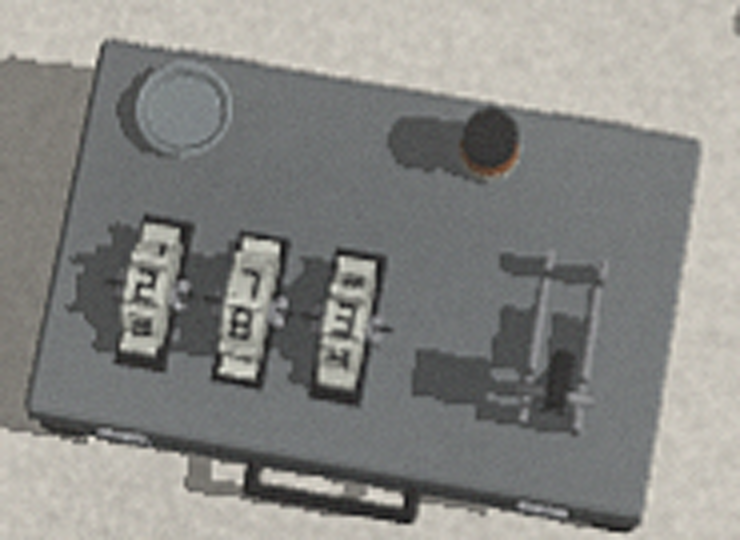

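The crop shows the left wheel near 2 with 1 beyond it, the middle wheel between 7 and 8, and the right wheel near 3. The lever is in its near notch at about (560,380). I'll move above the wheels with the jaws along case x, then look with the wrist camera.

```bash
cat >> h.py <<'E'
def th():
    R=Ro.from_quat(np.roll(get_state()["orientation"],-1)).as_matrix(); return R,np.arctan2(R[1,0],R[0,0])
def plan(xyz,theta):
    s=get_state(); R,t=th()
    print("t",round(s["clock"],2),"at",s["tcp_pos"].round(4),"th",round(t,3),"travel",(R.T@(np.array(xyz)-s["tcp_pos"])/.04).round(3),"turn",round(-((theta-t+np.pi)%(2*np.pi)-np.pi),3))
E
python3 -c "
from h import *
plan([.42,.09,.30],1.419)"
```

```text
t 0.15 at [ 0.1845 -0.5442  0.2306] th 0.327 travel [ 10.666 -13.129  -1.715] turn -1.092
```

```bash
python3 -m crank '{"travel":[[0.3,-0.4,-0.5],[0.8,-1.0,-1.1],[1.4,-1.7,-1.6],[2.0,-2.4,-1.75],[2.6,-3.2,-1.75]],"turn":[0,0,0,0,0]}' 85
python3 -m crank '{"travel":[[0.6,-0.8,0],[1.2,-1.6,0],[1.8,-2.4,0],[2.4,-3.1,0],[3.0,-3.8,0]],"turn":[0,0,0,0,0]}'
python3 -m crank '{"travel":[[0.6,-0.8,0],[1.3,-1.6,0],[1.9,-2.4,0],[2.6,-3.1,0],[3.2,-3.8,0]],"turn":[-0.1,-0.2,-0.3,-0.4,-0.5]}'
python3 -c "
from h import *
plan([.42,.09,.30],1.419)"
```

```text
clock: 0.57
tcp_pos: [0.2427, -0.3899, 0.303]
orientation: [0.002, 0.987, 0.162, 0.0]
wrist_force: [2.0, -0.1, -0.0]
finger_gap: 0.0857
clock: 0.98
tcp_pos: [0.3068, -0.2056, 0.3013]
orientation: [0.0, 0.987, 0.162, 0.0]
wrist_force: [1.2, 0.3, -0.2]
finger_gap: 0.0854
clock: 1.4
tcp_pos: [0.3796, -0.0203, 0.3014]
orientation: [0.0, 0.915, 0.404, 0.0]
wrist_force: [0.5, -0.7, 0.3]
finger_gap: 0.0848
t 1.4 at [ 0.3796 -0.0203  0.3014] th 0.832 travel [ 2.719 -1.111  0.035] turn -0.587
```

```bash
python3 -m crank '{"travel":[[0.7,-0.3,0],[1.4,-0.6,0],[2.0,-0.8,0],[2.5,-1.0,0],[2.7,-1.1,0]],"turn":[-0.12,-0.24,-0.36,-0.48,-0.587]}'
python3 -m crank '{"travel":[[0,0,0],[0,0,0]],"turn":[0,0]}'
python3 - <<'E'
from h import *
plan([.42,.09,.30],1.419)
c=read_camera("wrist"); p=np.load("pose.npy")
np.savez("wc.npz",**c)
cv2.imwrite("pics/w1.png",c["image"][:,:,::-1])
print(-np.array(c["R"]).T@c["t"],np.array(c["R"])[2])
print(proj(c,w(p,.001*np.array([[-35,125,138],[-35,65,138],[-35,5,138],[-55,-125,175]]))).round(0))
E
```

```text
clock: 1.82
tcp_pos: [0.4206, 0.0891, 0.3009]
orientation: [-0.0, 0.758, 0.653, 0.0]
wrist_force: [-0.3, -0.4, 0.3]
finger_gap: 0.0849
clock: 1.98
tcp_pos: [0.4197, 0.087, 0.3009]
orientation: [-0.0, 0.761, 0.649, -0.001]
wrist_force: [-0.1, -0.9, 0.1]
finger_gap: 0.0851
t 1.98 at [0.4197 0.087  0.3009] th 1.412 travel [ 0.075 -0.005  0.023] turn -0.007
[0.43301369 0.16432788 0.44359461] [-0.04887034 -0.30447608 -0.95126548]
[[403. 107.]
 [398. 178.]
 [394. 242.]
 [372. 382.]]
```

View pics/w1.png

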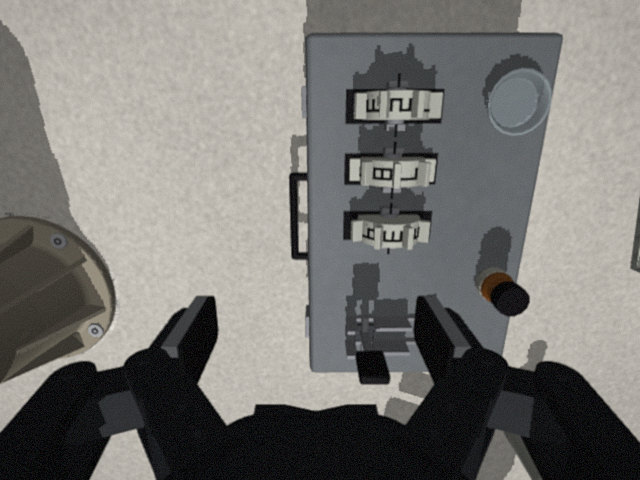

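The wrist view shows the lid corners at (308,34), (562,34) and (310,371). The wheels are at (395,104), (391,171) and (390,232), and the lever paddle is at (372,367). I'll enlarge the wheels.

```bash
python3 - <<'E'
from h import *
c=dict(np.load("wc.npz"))
im=c["image"]
a=cv2.resize(im[70:255,335:455,::-1],None,fx=3.2,fy=3.2,interpolation=cv2.INTER_CUBIC)
cv2.imwrite("pics/w1c.png",a)
L=.001*np.array([[-120,190,90],[120,190,90],[-120,-190,90]])
px=np.array([[308,34],[562,34],[310,371]])
p0=np.load("pose.npy")
r=least_squares(lambda p:(proj(c,w(p,L))-px).ravel(),p0); print(r.x,r.fun.round(1))
print((proj(c,w(p0,L))-px).round(1))
E
```

```text
[ 0.52448144  0.03501799 -0.15475576] [-3.2 -0.9  4.3 -0.7 -1.4  4.5]
[[-5.7 -0.1]
 [ 1.9 -0.8]
 [-2.4  4.8]]
```

View pics/w1c.png

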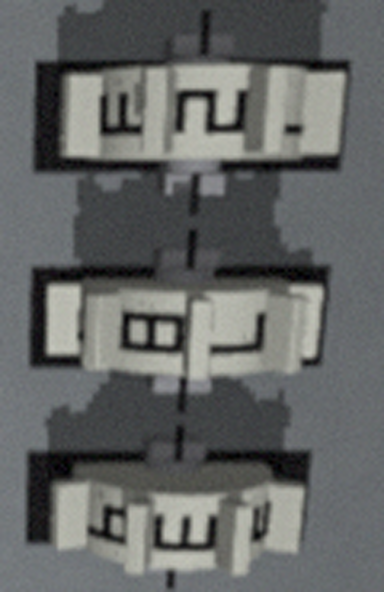

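```bash
python3 - <<'E'
from h import *
c=dict(np.load("wc.npz")); 
class T(dict): pass
ct=read_camera("top")
px=np.array([[308,34],[562,34],[310,371]]); sg=np.array([[-1,1],[1,1],[-1,-1]])
pt=np.array([[241.2,180],[390,205.7],[375,301.5],[223,273]]); sgt=np.array([[1,1],[1,-1],[-1,-1],[-1,1]])
tick=np.array([[205,30],[194,195],[192,240],[182,395],[179,440],[170,578]])/3.2+[335,70]
ty=[146,104,86,44,26,-16]
slot=np.array([[192.5,115],[180.5,315],[168.5,500]])/3.2+[335,70]
def corn(sg,e): return np.c_[sg*(np.array([.12,.19])-e),np.full(len(sg),.09)]
TK=.001*np.array([[-35,y,104] for y in ty]); SL=.001*np.array([[-35,y,90] for y in (125,65,5)])
def f(p,tw=.3):
    a=(proj(c,w(p,corn(sg,p[3])))-px)
    b=(proj(ct,w(p,corn(sgt,p[3])))-pt)*tw
    t=(proj(c,w(p,TK))-tick)[:,0]; s=(proj(c,w(p,SL))-slot)[:,0]
    return np.r_[a.ravel(),b.ravel(),t,s]
for tw in (0,.3,1.):
    r=least_squares(f,[*np.load("pose.npy"),0],args=(tw,)); print(r.x.round(4),r.fun.round(1))
    if tw==.3:
        p=r.x[:3]; np.save("pose.npy",p); 
        print(w(p,.001*np.array([[-35,125,96],[-35,65,96],[-35,5,96],[-55,-125,155],[5,-125,155]])).round(4))
p=np.load("pose.npy")
# predict rim features: rib tips & angle along top line for each wheel
for n,y in zip("LMR",(125,65,5)):
    A=np.arange(-90,91,7.5); a=np.radians(A)
    for R_,nm in ((42,"tip"),(32,"hub")):
        P=.001*np.c_[-35+R_*np.sin(a),np.full(len(a),y),96+R_*np.cos(a)]
        u=(proj(c,w(p,P))-[335,70])*3.2
        print(n,nm,[f"{k:.0f}:{x:.0f}" for k,x in zip(A,u[:,0]) if abs(k)<70])
E
```

```text
[ 0.5255  0.0376 -0.1553  0.0033] [ 1.1 -0.3  1.5  0.1  1.6  0.5 -0.  -0.  -0.  -0.  -0.  -0.  -0.  -0.
 -0.1  0.2 -0.4 -0.1 -0.4 -0.1 -1.  -1.2 -1. ]
[ 0.5255  0.0375 -0.1554  0.0032] [ 1.1 -0.2  1.5  0.2  1.5  0.6 -0.2 -0.2 -0.3 -0.3 -0.4 -1.1 -0.5 -0.7
 -0.1  0.2 -0.4 -0.2 -0.4 -0.2 -1.  -1.2 -1.1]
[[ 0.5103  0.1664  0.096 ]
 [ 0.501   0.1071  0.096 ]
 [ 0.4917  0.0479  0.096 ]
 [ 0.4518 -0.0775  0.155 ]
 [ 0.5111 -0.0868  0.155 ]]
[ 0.5251  0.0367 -0.1568  0.0028] [ 0.6  0.   1.9  0.8  0.7  1.3 -0.3 -0.9 -0.6 -1.  -0.8 -3.1 -1.7 -2.
 -0.2  0.1 -0.6 -0.4 -0.6 -0.4 -1.2 -1.4 -1.3]
L tip ['-68:69', '-60:80', '-52:93', '-45:108', '-38:126', '-30:145', '-22:165', '-15:186', '-8:208', '0:229', '8:250', '15:269', '22:287', '30:303', '38:316', '45:327', '52:335', '60:340', '68:343']
L hub ['-68:100', '-60:108', '-52:118', '-45:130', '-38:143', '-30:157', '-22:173', '-15:188', '-8:204', '0:220', '8:235', '15:249', '22:263', '30:274', '38:285', '45:293', '52:299', '60:304', '68:306']
M tip ['-68:62', '-60:72', '-52:85', '-45:99', '-38:115', '-30:133', '-22:152', '-15:172', '-8:192', '0:212', '8:232', '15:250', '22:267', '30:282', '38:295', '45:305', '52:313', '60:318', '68:321']
M hub ['-68:91', '-60:99', '-52:109', '-45:120', '-38:132', '-30:145', '-22:160', '-15:174', '-8:189', '0:204', '8:218', '15:232', '22:244', '30:256', '38:265', '45:273', '52:280', '60:284', '68:286']
R tip ['-68:56', '-60:66', '-52:77', '-45:91', '-38:106', '-30:123', '-22:141', '-15:159', '-8:178', '0:197', '8:215', '15:233', '22:249', '30:263', '38:275', '45:285', '52:293', '60:298', '68:301']
R hub ['-68:84', '-60:91', '-52:100', '-45:110', '-38:122', '-30:135', '-22:148', '-15:162', '-8:176', '0:190', '8:203', '15:216', '22:228', '30:239', '38:248', '45:256', '52:262', '60:266', '68:269']
```

The pose fit is consistent at case (0.5255, 0.0375, yaw −0.155). The crop puts the wheels at left 2 −2.5°, middle 7.5 −4.5° and right 3 −2.5°. I'll straddle the two upper ribs with the jaws along case x, push, then squeeze to centre each wheel.

```bash
cat >> h.py <<'E'
P=np.load("pose.npy"); EX=np.array([np.cos(P[2]),np.sin(P[2]),0])
AX={k:w(P,[[-.035,y,.096]])[0] for k,y in zip("LMR",(.125,.065,.005))}
def go(k,dx,z): # over wheel k, dx mm along case x
    t=AX[k]+EX*dx*.001; t[2]=z; plan(t,np.pi/2+P[2])
E
python3 -c "
from h import *
go('L',-2,.17)"
```

```text
t 2.08 at [0.4197 0.0863 0.3011] th 1.411 travel [2.34  1.867 3.276] turn -0.005
```

```bash
python3 -m crank '{"travel":[[0.5,0.4,0.6],[1.0,0.8,1.2],[1.6,1.2,1.9],[2.0,1.6,2.5],[2.3,1.87,3.0]],"turn":[-0.005,-0.005,-0.005,-0.005,-0.005]}' 52
python3 -m crank '{"travel":[[0,0,0.2],[0,0,0.28]],"turn":[0,0]}'
python3 -c "
from h import *
go('L',-2,.1285)"
```

```text
clock: 2.5
tcp_pos: [0.5092, 0.1657, 0.1795]
orientation: [-0.0, 0.76, 0.65, -0.0]
wrist_force: [-0.2, -0.1, 0.0]
finger_gap: 0.0521
clock: 2.67
tcp_pos: [0.5071, 0.1649, 0.168]
orientation: [-0.001, 0.759, 0.651, -0.002]
wrist_force: [-1.3, 0.7, 1.0]
finger_gap: 0.0516
t 2.67 at [0.5071 0.1649 0.168 ] th 1.417 travel [0.051 0.026 0.988] turn 0.001
```

```bash
python3 -m crank '{"travel":[[0.03,0.02,0.4],[0.05,0.02,0.8],[0.05,0.02,0.98],[0.05,0.02,0.98]],"turn":[0,0,0,0]}'
python3 -m crank '{"travel":[[0,0.15,0],[0,0.35,0],[0,0.55,0],[0,0.75,0],[0,0.9,0]],"turn":[0,0,0,0,0]}'
python3 -m crank '{"travel":[[0,0.08,0],[0,0.08,0],[0,0.08,-0.5],[0,0.08,-1.0]],"turn":[0,0,0,0]}'
python3 -c "
from h import *
print(get_state()['wrist_force'])
go('L',0,.169)"
```

```text
clock: 3.0
tcp_pos: [0.508, 0.1666, 0.1304]
orientation: [-0.0, 0.759, 0.651, -0.001]
wrist_force: [0.5, 0.2, -0.3]
finger_gap: 0.0522
clock: 3.42
tcp_pos: [0.5467, 0.1621, 0.1315]
orientation: [0.0, 0.759, 0.651, 0.001]
wrist_force: [-2.0, -0.2, -0.8]
finger_gap: 0.0519
clock: 3.75
tcp_pos: [0.547, 0.1616, 0.1698]
orientation: [-0.001, 0.759, 0.651, -0.002]
wrist_force: [0.3, -0.2, 0.2]
finger_gap: 0.0521
[ 0.25063817 -0.22846304  0.21538791]
t 3.75 at [0.547  0.1616 0.1698] th 1.419 travel [-0.021 -0.925  0.023] turn 0.003
```

```bash
python3 -m crank '{"travel":[[-0.02,-0.5,0],[-0.02,-0.92,0],[-0.02,-0.92,0],[-0.02,-0.92,0.4]],"turn":[0,0,0,0]}' 56
python3 -c "
from h import *
go('L',0,.125)"
```

```text
clock: 4.08
tcp_pos: [0.5132, 0.1672, 0.1578]
orientation: [0.002, 0.758, 0.652, 0.002]
wrist_force: [1.5, -0.2, 1.3]
finger_gap: 0.0561
t 4.08 at [0.5132 0.1672 0.1578] th 1.42 travel [-0.033 -0.075  0.819] turn 0.004
```

```bash
python3 -m crank '{"travel":[[0,0,0.35],[0,0,0.65],[0,0,0.65],[0,0,0.65]],"turn":[0,0,0,0]}'
python3 -c "
from h import *
for _ in range(1): go('L',0,.125)"
```

```text
clock: 4.42
tcp_pos: [0.5115, 0.1665, 0.1283]
orientation: [-0.0, 0.759, 0.651, -0.001]
wrist_force: [-0.1, -0.3, 0.7]
finger_gap: 0.0558
t 4.42 at [0.5115 0.1665 0.1283] th 1.419 travel [-0.008 -0.029  0.083] turn 0.003
```

```bash
python3 -m crank '{"travel":[[0,-0.03,0.08],[0,-0.03,0.08],[0,-0.03,0.08],[0,-0.03,0.08],[0,-0.03,0.08]],"turn":[0,0,0,0,0]}' 34 20
python3 -m crank '{"travel":[[0,0,0],[0,0,0],[0,0,0],[0,0,0]],"turn":[0,0,0,0]}'
python3 -c "
from h import *
go('L',0,.125)"
```

```text
clock: 4.83
tcp_pos: [0.5109, 0.1669, 0.1261]
orientation: [0.0, 0.759, 0.651, 0.0]
wrist_force: [-0.4, -0.6, 0.1]
finger_gap: 0.0358
clock: 5.17
tcp_pos: [0.5109, 0.1669, 0.1261]
orientation: [0.0, 0.759, 0.651, 0.0]
wrist_force: [0.2, -0.1, 3.1]
finger_gap: 0.0361
t 5.17 at [0.5109 0.1669 0.1261] th 1.419 travel [-0.015 -0.013  0.028] turn 0.003
```

```bash
python3 -m crank '{"travel":[[0,0,0],[0,0,0],[0,0,0],[0,0,-0.5],[0,0,-1.1]],"turn":[0,0,0,0,0]}' 56
python3 -c "
from h import *
go('R',-2,.169)"
```

```text
clock: 5.58
tcp_pos: [0.5086, 0.1664, 0.1679]
orientation: [-0.001, 0.759, 0.651, -0.002]
wrist_force: [0.3, -0.0, 0.2]
finger_gap: 0.0559
t 5.58 at [0.5086 0.1664 0.1679] th 1.419 travel [-2.994 -0.018 -0.021] turn 0.003
```

```bash
python3 -m crank '{"travel":[[-0.8,0,0],[-1.6,0,0],[-2.4,0,0],[-3.0,0,0],[-3.0,0,0]],"turn":[0,0,0,0,0]}' 52
python3 -c "
from h import *
go('R',-2,.1295)"
```

```text
clock: 6.0
tcp_pos: [0.4915, 0.0449, 0.1696]
orientation: [0.0, 0.76, 0.65, -0.001]
wrist_force: [-1.0, -0.1, 0.1]
finger_gap: 0.0517
t 6.0 at [0.4915 0.0449 0.1696] th 1.415 travel [ 0.075 -0.057  1.001] turn -0.001
```

```bash
python3 -m crank '{"travel":[[0.05,-0.03,0.4],[0.05,-0.03,0.8],[0.05,-0.03,1.0],[0.05,-0.03,1.0]],"turn":[0,0,0,0]}'
python3 -m crank '{"travel":[[0,0.15,0],[0,0.35,0],[0,0.55,0],[0,0.75,0],[0,0.9,0]],"turn":[0,0,0,0,0]}'
python3 -m crank '{"travel":[[0,0.07,0],[0,0.07,0],[0,0.07,-0.5],[0,0.07,-1.0]],"turn":[0,0,0,0]}'
python3 -m crank '{"travel":[[0,-0.5,0],[0,-0.94,0],[0,-0.94,0],[0,-0.94,0],[0,-0.94,0]],"turn":[0,0,0,0,0]}' 56
python3 -c "
from h import *
go('R',0,.125)"
```

```text
clock: 6.33
tcp_pos: [0.4898, 0.0508, 0.1277]
orientation: [-0.001, 0.759, 0.651, -0.001]
wrist_force: [-0.1, 0.3, 1.1]
finger_gap: 0.0522
clock: 6.75
tcp_pos: [0.5303, 0.0448, 0.1328]
orientation: [0.002, 0.759, 0.652, 0.002]
wrist_force: [-1.1, -0.0, 2.4]
finger_gap: 0.0521
clock: 7.08
tcp_pos: [0.529, 0.0447, 0.1692]
orientation: [-0.001, 0.759, 0.651, -0.001]
wrist_force: [1.9, 0.7, -0.1]
finger_gap: 0.0519
clock: 7.5
tcp_pos: [0.4933, 0.0502, 0.1698]
orientation: [0.0, 0.759, 0.651, 0.0]
wrist_force: [0.1, -0.7, 0.4]
finger_gap: 0.0559
t 7.5 at [0.4933 0.0502 0.1698] th 1.419 travel [-0.064 -0.033  1.12 ] turn 0.004
```

```bash
python3 -m crank '{"travel":[[-0.06,-0.03,0.4],[-0.06,-0.03,0.75],[-0.06,-0.03,1.05],[-0.06,-0.03,1.1],[-0.06,-0.03,1.1]],"turn":[0,0,0,0,0]}'
python3 -c "
from h import *
go('R',0,.125)"
```

```text
clock: 7.92
tcp_pos: [0.491, 0.0479, 0.1247]
orientation: [-0.001, 0.759, 0.651, -0.001]
wrist_force: [1.3, -0.3, -0.1]
finger_gap: 0.056
t 7.92 at [0.491  0.0479 0.1247] th 1.419 travel [ 0.001  0.017 -0.007] turn 0.003
```

Now I'll squeeze, release, and go to the middle wheel with the far finger just beyond the top rib (centre −20 mm).

```bash
python3 -m crank '{"travel":[[0,0.01,0],[0,0.01,0],[0,0.01,0],[0,0.01,0],[0,0.01,0]],"turn":[0,0,0,0,0]}' 34 20
python3 -m crank '{"travel":[[0,0,0],[0,0,0],[0,0,0],[0,0,0]],"turn":[0,0,0,0]}'
python3 -c "
from h import *
go('R',0,.125)"
python3 -m crank '{"travel":[[0,0,0],[0,0,0],[0,0,0],[0,0,-0.5],[0,0,-1.1]],"turn":[0,0,0,0,0]}' 56
python3 -c "
from h import *
go('M',-20,.169)"
```

```text
clock: 8.33
tcp_pos: [0.4924, 0.0478, 0.1265]
orientation: [0.001, 0.759, 0.651, 0.001]
wrist_force: [1.3, 0.1, 1.1]
finger_gap: 0.036
clock: 8.67
tcp_pos: [0.4924, 0.0479, 0.1264]
orientation: [0.001, 0.759, 0.651, 0.001]
wrist_force: [1.4, -1.8, 5.8]
finger_gap: 0.0362
t 8.67 at [0.4924 0.0479 0.1264] th 1.419 travel [-0.003 -0.018  0.036] turn 0.003
clock: 9.08
tcp_pos: [0.4889, 0.0481, 0.1677]
orientation: [-0.002, 0.759, 0.651, -0.002]
wrist_force: [-0.6, 0.4, 0.6]
finger_gap: 0.0559
t 9.08 at [0.4889 0.0481 0.1677] th 1.419 travel [ 1.505 -0.425 -0.03 ] turn 0.003
```

```bash
python3 -m crank '{"travel":[[0.7,-0.2,0],[1.3,-0.42,0],[1.5,-0.42,0],[1.5,-0.42,0],[1.5,-0.42,0]],"turn":[0,0,0,0,0]}' 52
python3 - <<'E'
from h import *
go('M',-20,.1295)
c=read_camera("wrist"); cv2.imwrite("pics/w2.png",c["image"][:,:,::-1]); np.savez("wc2.npz",**c)
E
```

```text
clock: 9.5
tcp_pos: [0.4836, 0.1098, 0.1691]
orientation: [-0.0, 0.758, 0.652, -0.001]
wrist_force: [-0.3, -0.0, -1.0]
finger_gap: 0.0518
t 9.5 at [0.4836 0.1098 0.1691] th 1.42 travel [ 0.002 -0.059  0.991] turn 0.005
```

View pics/w2.png

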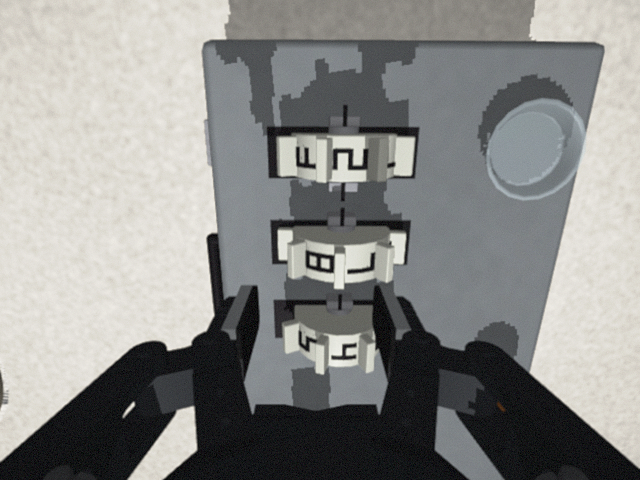

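The left wheel still reads 2 at (345,155), so the finger slid over the rib tip. The right wheel now reads 4 at (344,350), and the middle is still between 7 and 8. I'll push lower, with a narrower opening of 44.

```bash
python3 -m crank '{"travel":[[0,0.03,0.4],[0,0.03,0.8],[0,0.03,1.05],[0,0.03,1.05]],"turn":[0,0,0,0]}' 44
python3 -c "
from h import *
go('M',-39,.127)"
```

```text
clock: 9.88
tcp_pos: [0.4844, 0.1086, 0.1259]
orientation: [-0.001, 0.759, 0.651, -0.001]
wrist_force: [-0.3, -0.3, 0.9]
finger_gap: 0.0439
t 9.88 at [0.4844 0.1086 0.1259] th 1.417 travel [ 0.028 -0.561 -0.025] turn 0.002
```

```bash
python3 -m crank '{"travel":[[0,-0.15,0],[0,-0.3,0],[0,-0.45,0],[0,-0.56,0],[0,-0.56,0]],"turn":[0,0,0,0,0]}'
python3 -m crank '{"travel":[[0,0,-0.5],[0,0,-1.05],[0,0.45,-1.05],[0,0.87,-1.05],[0,0.87,-1.05]],"turn":[0,0,0,0,0]}'
python3 - <<'E'
from h import *
go('M',-4,.127)
c=read_camera("wrist"); crop(c["image"],180,100,480,400,2,"pics/w3.png"); np.savez("wc3.npz",**c)
E
```

```text
clock: 10.3
tcp_pos: [0.462, 0.1132, 0.1282]
orientation: [0.0, 0.759, 0.652, 0.0]
wrist_force: [0.1, 0.3, 0.5]
finger_gap: 0.044
clock: 10.72
tcp_pos: [0.5001, 0.1076, 0.1706]
orientation: [0.001, 0.759, 0.651, 0.001]
wrist_force: [1.4, 0.4, 0.6]
finger_gap: 0.044
t 10.72 at [0.5001 0.1076 0.1706] th 1.418 travel [-0.008 -0.081  1.089] turn 0.003
```

View pics/w3.png

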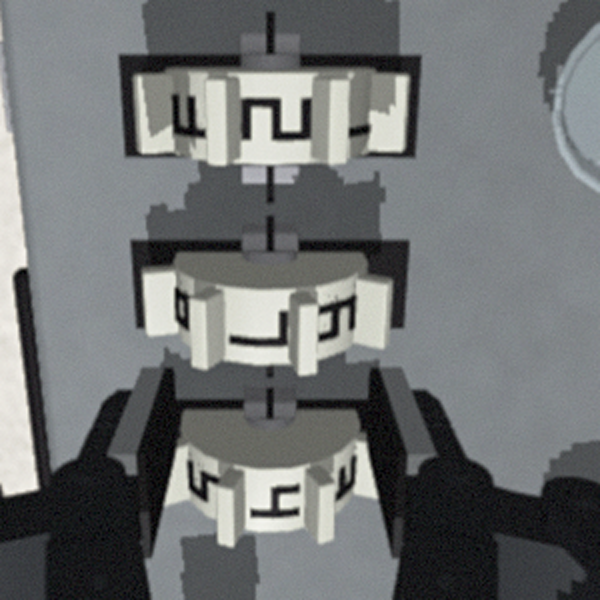

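The middle wheel now has 7 slightly to the near side of the top and 6 on the far side at crop (338,318). The right wheel reads 4 squarely. Now the second push.

```bash
python3 -m crank '{"travel":[[0,0,0.4],[0,0,0.8],[0,0,1.09],[0,0,1.09]],"turn":[0,0,0,0]}'
python3 -m crank '{"travel":[[0,-0.15,0],[0,-0.32,0],[0,-0.5,0],[0,-0.66,0],[0,-0.79,0]],"turn":[0,0,0,0,0]}'
python3 -m crank '{"travel":[[0,-0.01,0],[0,-0.01,0],[0,-0.01,-0.5],[0,-0.01,-1.05],[0,0.4,-1.05]],"turn":[0,0,0,0,0]}'
python3 -m crank '{"travel":[[0,0.42,0],[0,0.42,0],[0,0.42,0],[0,0.42,0]],"turn":[0,0,0,0]}' 56
python3 -c "
from h import *
go('M',0,.125)"
```

```text
clock: 11.1
tcp_pos: [0.494, 0.1078, 0.1234]
orientation: [-0.002, 0.759, 0.652, -0.002]
wrist_force: [-0.6, -0.7, -0.2]
finger_gap: 0.0439
clock: 11.52
tcp_pos: [0.4657, 0.1128, 0.1268]
orientation: [0.0, 0.759, 0.651, 0.001]
wrist_force: [2.1, -0.5, -0.2]
finger_gap: 0.044
clock: 11.93
tcp_pos: [0.4812, 0.1107, 0.1715]
orientation: [0.0, 0.758, 0.652, 0.001]
wrist_force: [1.3, 1.0, -0.0]
finger_gap: 0.0442
clock: 12.27
tcp_pos: [0.4973, 0.1076, 0.1674]
orientation: [-0.001, 0.759, 0.651, -0.001]
wrist_force: [-0.2, -0.1, 0.2]
finger_gap: 0.0559
t 12.27 at [0.4973 0.1076 0.1674] th 1.419 travel [0.003 0.094 1.06 ] turn 0.003
```

```bash
python3 -m crank '{"travel":[[0,0.09,0.35],[0,0.09,0.7],[0,0.09,1.0],[0,0.09,1.05],[0,0.09,1.05]],"turn":[0,0,0,0,0]}'
python3 -c "
from h import *
go('M',0,.125)"
```

```text
clock: 12.68
tcp_pos: [0.5003, 0.1071, 0.1251]
orientation: [-0.001, 0.759, 0.651, -0.001]
wrist_force: [0.5, -0.2, -0.8]
finger_gap: 0.0561
t 12.68 at [0.5003 0.1071 0.1251] th 1.419 travel [0.004 0.016 0.003] turn 0.004
```

Squeeze, release, then over to the left wheel to repeat its push from a lower height (opening 44).

```bash
python3 -m crank '{"travel":[[0,0.01,0],[0,0.01,0],[0,0.01,0],[0,0.01,0],[0,0.01,0]],"turn":[0,0,0,0,0]}' 34 20
python3 -m crank '{"travel":[[0,0,0],[0,0,0],[0,0,0],[0,0,0]],"turn":[0,0,0,0]}'
python3 -c "
from h import *
go('M',0,.125)"
python3 -m crank '{"travel":[[0,0,0],[0,0,0],[0,0,0],[0,0,-0.5],[0,0,-1.1]],"turn":[0,0,0,0,0]}' 56
python3 -m crank '{"travel":[[0.7,0,0],[1.4,0,0],[1.5,0,0],[1.5,0,0]],"turn":[0,0,0,0]}' 44
python3 -c "
from h import *
go('L',0,.127)"
```

```text
clock: 13.1
tcp_pos: [0.5021, 0.1071, 0.1268]
orientation: [-0.0, 0.759, 0.651, 0.0]
wrist_force: [-4.5, 0.3, 6.3]
finger_gap: 0.0359
clock: 13.43
tcp_pos: [0.5021, 0.1071, 0.1268]
orientation: [-0.0, 0.759, 0.651, -0.0]
wrist_force: [-4.4, 0.4, 6.6]
finger_gap: 0.0361
t 13.43 at [0.5021 0.1071 0.1268] th 1.419 travel [-0.004 -0.027  0.045] turn 0.004
clock: 13.85
tcp_pos: [0.5013, 0.1067, 0.1687]
orientation: [-0.001, 0.759, 0.651, -0.002]
wrist_force: [0.9, -0.5, 0.1]
finger_gap: 0.0564
clock: 14.18
tcp_pos: [0.5121, 0.1675, 0.17]
orientation: [0.0, 0.758, 0.652, 0.0]
wrist_force: [0.0, 0.2, -0.9]
finger_gap: 0.0437
t 14.18 at [0.5121 0.1675 0.17  ] th 1.421 travel [-0.034 -0.042  1.075] turn 0.006
```

```bash
python3 -m crank '{"travel":[[-0.03,-0.03,0.4],[-0.03,-0.03,0.8],[-0.03,-0.03,1.08],[-0.03,-0.03,1.08]],"turn":[0,0,0,0]}'
python3 -m crank '{"travel":[[0,0.15,0],[0,0.32,0],[0,0.5,0],[0,0.66,0],[0,0.8,0]],"turn":[0,0,0,0,0]}'
python3 -m crank '{"travel":[[0,0.02,0],[0,0.02,0],[0,0.02,-0.5],[0,0.02,-1.05],[0,-0.4,-1.05]],"turn":[0,0,0,0,0]}'
python3 -m crank '{"travel":[[0,-0.42,0],[0,-0.42,0],[0,-0.42,0],[0,-0.42,0]],"turn":[0,0,0,0]}' 56
python3 - <<'E'
from h import *
go('L',0,.125)
c=read_camera("wrist"); crop(c["image"],180,120,480,420,2,"pics/w4.png"); np.savez("wc4.npz",**c)
E
```

```text
clock: 14.52
tcp_pos: [0.5083, 0.164, 0.1242]
orientation: [-0.001, 0.759, 0.651, -0.002]
wrist_force: [-0.4, -0.1, 0.0]
finger_gap: 0.0441
clock: 14.93
tcp_pos: [0.5429, 0.1602, 0.1272]
orientation: [0.0, 0.759, 0.651, 0.0]
wrist_force: [-2.5, -0.1, -0.9]
finger_gap: 0.0435
clock: 15.35
tcp_pos: [0.5312, 0.1629, 0.1731]
orientation: [0.003, 0.759, 0.651, 0.004]
wrist_force: [0.8, 1.2, 1.2]
finger_gap: 0.044
clock: 15.68
tcp_pos: [0.5103, 0.1655, 0.1692]
orientation: [0.001, 0.759, 0.651, 0.001]
wrist_force: [0.3, -0.7, 0.5]
finger_gap: 0.056
t 15.68 at [0.5103 0.1655 0.1692] th 1.419 travel [ 0.023 -0.007  1.104] turn 0.004
```

View pics/w4.png

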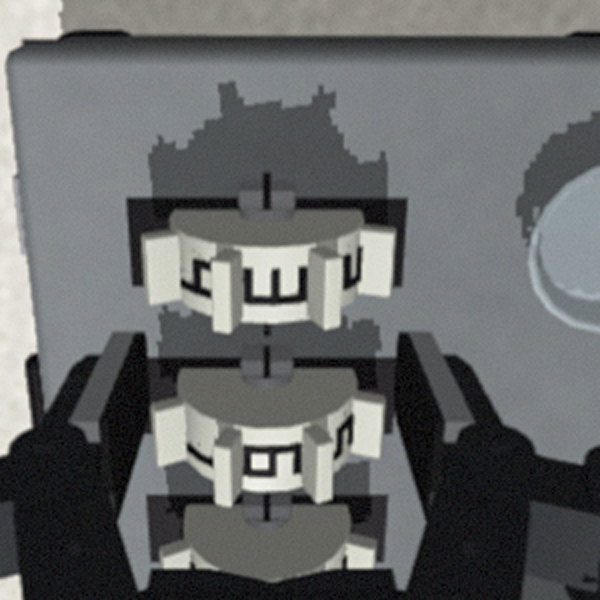

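The left wheel now shows 3, slightly past the top at crop (275,285), and the middle shows 6 squarely at (271,460). I'll centre the left wheel by squeezing, then retreat and turn for the lever.

```bash
python3 -m crank '{"travel":[[0.02,0,0.35],[0.02,0,0.7],[0.02,0,1.0],[0.02,0,1.1],[0.02,0,1.1]],"turn":[0,0,0,0,0]}'
python3 -m crank '{"travel":[[0,0,0],[0,0,0],[0,0,0],[0,0,0],[0,0,0]],"turn":[0,0,0,0,0]}' 34 20
python3 -c "
from h import *
go('L',0,.125)"
python3 -m crank '{"travel":[[0,0,0],[0,0,0],[0,0,0],[0,0,-0.5],[0,0,-1.1]],"turn":[0,0,0,0,0]}' 56
python3 -m crank '{"travel":[[0,0,-0.6],[0,0,-1.4],[0,0,-2.2],[0,0,-2.6]],"turn":[0,0,0,0]}' 56
python3 -c "
from h import *
g=w(P,[[-.055,-.125,.0]])[0]; print(g)
plan([g[0],g[1],.26],np.pi+P[2])"
```

```text
clock: 16.15
tcp_pos: [0.5092, 0.1659, 0.1235]
orientation: [-0.001, 0.759, 0.651, -0.001]
wrist_force: [-0.4, 0.6, -0.5]
finger_gap: 0.0561
clock: 16.57
tcp_pos: [0.5106, 0.1661, 0.1257]
orientation: [0.001, 0.759, 0.651, 0.001]
wrist_force: [2.3, -0.4, 0.2]
finger_gap: 0.0358
t 16.57 at [0.5106 0.1661 0.1257] th 1.419 travel [ 0.006 -0.01   0.018] turn 0.003
clock: 16.98
tcp_pos: [0.5074, 0.166, 0.1673]
orientation: [-0.001, 0.759, 0.651, -0.002]
wrist_force: [0.4, 0.8, -0.4]
finger_gap: 0.0561
clock: 17.32
tcp_pos: [0.5102, 0.1665, 0.2768]
orientation: [0.001, 0.759, 0.651, 0.002]
wrist_force: [0.5, 0.1, -0.4]
finger_gap: 0.0558
[ 0.45179411 -0.0774789   0.        ]
t 17.32 at [0.5102 0.1665 0.2768] th 1.419 travel [-6.25  -0.523  0.409] turn -1.567
```

```bash
python3 -m crank '{"travel":[[-0.9,-0.1,0],[-1.8,-0.2,0],[-2.7,-0.3,0],[-3.6,-0.4,0],[-4.5,-0.5,0]],"turn":[-0.12,-0.24,-0.36,-0.48,-0.6]}'
python3 -m crank '{"travel":[[0,0,0],[0,0,0],[0,0,0],[0,0,0],[0,0,0]],"turn":[-0.12,-0.24,-0.36,-0.48,-0.6]}'
python3 -c "
from h import *
g=w(P,[[-.055,-.125,.0]])[0]
plan([g[0],g[1],.24],np.pi+P[2])"
```

```text
clock: 17.73
tcp_pos: [0.4632, -0.0045, 0.2729]
orientation: [-0.0, 0.542, 0.84, 0.0]
wrist_force: [0.1, -0.9, 0.3]
finger_gap: 0.0562
clock: 18.15
tcp_pos: [0.4638, -0.0036, 0.2728]
orientation: [-0.0, 0.27, 0.963, 0.0]
wrist_force: [0.3, -0.3, 0.5]
finger_gap: 0.056
t 18.15 at [ 0.4638 -0.0036  0.2728] th 2.594 travel [-0.706 -1.733  0.82 ] turn -0.392
```

```bash
python3 -m crank '{"travel":[[-0.2,-0.5,0.2],[-0.4,-1.1,0.5],[-0.6,-1.6,0.8],[-0.7,-1.73,0.9],[-0.7,-1.73,0.9]],"turn":[-0.1,-0.2,-0.3,-0.39,-0.39]}'
python3 - <<'E'
from h import *
g=w(P,[[-.055,-.125,.0]])[0]
plan([g[0],g[1],.147],np.pi+P[2])
c=read_camera("wrist"); np.savez("wc5.npz",**c); cv2.imwrite("pics/w5.png",c["image"][:,:,::-1])
print(proj(c,w(P,.001*np.array([[-70,-119,175],[-70,-131,175],[-40,-119,175],[-40,-131,175]]))).round(0))
E
```

```text
clock: 18.57
tcp_pos: [0.4507, -0.0781, 0.2356]
orientation: [-0.001, 0.081, 0.997, 0.0]
wrist_force: [0.6, 0.3, 1.1]
finger_gap: 0.0553
t 18.57 at [ 0.4507 -0.0781  0.2356] th 2.979 travel [-0.03   0.02   2.215] turn -0.008
[[327. 229.]
 [308. 230.]
 [327. 274.]
 [308. 274.]]
```

View pics/w5.png

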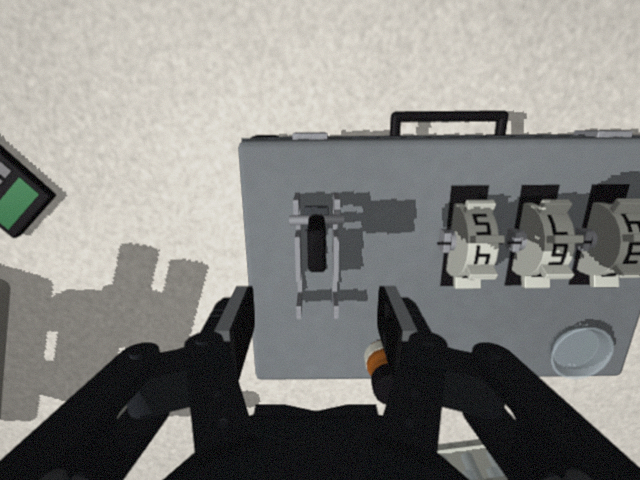

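The paddle at (307–326, 213–272) matches the prediction, and seen from the robot's side the wheels read 3‑6‑4. Next I'll go down and pinch the paddle.

```bash
python3 -m crank '{"travel":[[0,0.02,0.5],[-0.03,0.02,1.2],[-0.03,0.02,1.8],[-0.03,0.02,2.25],[-0.03,0.02,2.35]],"turn":[-0.008,-0.008,-0.008,-0.008,-0.008]}' 50
python3 -m crank '{"travel":[[0,0,0],[0,0,0],[0,0,0],[0,0,0],[0,0,0]],"turn":[0,0,0,0,0]}' 5 40
python3 -c "
from h import *
s=get_state(); print(s['wrist_force'],s['finger_gap'])
g=w(P,[[-.055,-.125,.0]])[0]
plan([g[0],g[1],.142],np.pi+P[2])"
```

```text
clock: 19.03
tcp_pos: [0.4512, -0.075, 0.1406]
orientation: [-0.002, 0.078, 0.997, 0.001]
wrist_force: [-0.6, 0.1, 0.1]
finger_gap: 0.05
clock: 19.45
tcp_pos: [0.4541, -0.0775, 0.1445]
orientation: [0.001, 0.078, 0.997, -0.001]
wrist_force: [-1.5, -3.8, 6.0]
finger_gap: 0.0112
[-1.4882967  -3.81308211  5.97620837] 0.011198464263323573
t 19.45 at [ 0.4541 -0.0775  0.1445] th 2.986 travel [ 0.058 -0.008  0.063] turn 0.0
```

```bash
python3 -m crank '{"travel":[[0,0,-0.2],[0,0,-0.45],[0,0,-0.7],[0,0,-0.7],[0,0,-0.7]],"turn":[0,0,0,0,0]}'
python3 -c "
from h import *
print(get_state()['wrist_force'],get_state()['tcp_pos'])"
```

```text
clock: 19.87
tcp_pos: [0.4538, -0.0772, 0.1715]
orientation: [0.001, 0.078, 0.997, -0.001]
wrist_force: [2.1, -5.6, -3.3]
finger_gap: 0.0116
[ 2.12296358 -5.56383576 -3.25395518] [ 0.45375387 -0.07720676  0.17149048]
```

Lifted 27 mm with a 3.3 N pull, which matches the spring. Now about 60 mm forward.

```bash
python3 -m crank '{"travel":[[-0.3,0,0],[-0.7,0,0],[-1.1,0,0],[-1.4,0,0],[-1.5,0,0]],"turn":[0,0,0,0,0]}'
python3 -c "
from h import *
s=get_state();print(s['wrist_force'],(s['tcp_pos']-[.4538,-.0772,0])@EX)"
python3 -m crank '{"travel":[[-0.03,0,0],[-0.03,0,0]],"turn":[0,0]}'
python3 -c "
from h import *
s=get_state();print(s['wrist_force'],(s['tcp_pos']-[.4538,-.0772,0])@EX)"
```

```text
clock: 20.28
tcp_pos: [0.5125, -0.0863, 0.1696]
orientation: [-0.001, 0.077, 0.997, -0.0]
wrist_force: [-1.1, -5.4, -3.4]
finger_gap: 0.0113
[-1.09248414 -5.35958452 -3.37498688] 0.05940476093371862
clock: 20.45
tcp_pos: [0.5127, -0.0863, 0.17]
orientation: [-0.001, 0.077, 0.997, -0.0]
wrist_force: [0.6, -4.9, -4.7]
finger_gap: 0.0114
[ 0.56606269 -4.94142768 -4.67814264] 0.05964375233394824
```

```bash
python3 -m crank '{"travel":[[0,0,0.2],[0,0,0.45],[0,0,0.68],[0,0,0.72],[0,0,0.72]],"turn":[0,0,0,0,0]}'
python3 -c "
from h import *
s=get_state();print(s['wrist_force'],(s['tcp_pos']-[.4538,-.0772,0])@EX)"
```

```text
clock: 20.87
tcp_pos: [0.5137, -0.0868, 0.1443]
orientation: [0.001, 0.078, 0.997, -0.001]
wrist_force: [-2.2, -5.5, 9.6]
finger_gap: 0.0116
[-2.24231592 -5.48664587  9.57034113] 0.06068315650313002
```

Fully down, at the same height as the start and with upward contact force. I'll open and retreat straight up.

```bash
python3 -m crank '{"travel":[[0,0,0],[0,0,0],[0,0,0],[0,0,0]],"turn":[0,0,0,0]}' 50
python3 -m crank '{"travel":[[0,0,-0.6],[0,0,-1.4],[0,0,-2.2],[0,0,-3.0],[0,0,-3.4]],"turn":[0,0,0,0,0]}'
python3 -m crank '{"travel":[[0.8,0,-0.4],[1.6,0,-0.8],[2.0,0,-1],[2.0,0,-1],[2.0,0,-1]],"turn":[0,0,0,0,0]}'
python3 - <<'E'
from h import *
c=read_camera("wrist"); crop(c["image"],0,0,640,480,1.25,"pics/w6.png"); np.savez("wc6.npz",**c)
t=read_camera("top"); cv2.imwrite("pics/top6.png",t["image"][:,:,::-1])
print(get_state()["wrist_force"])
print("far/near",(proj(c,w(P,.001*np.array([[5,-125,175],[-55,-125,175],[5,-125,195]])))*1.25).round(0))
for y in (125,65,5):
    P_=.001*np.array([[-35+42*np.sin(a),y,96+42*np.cos(a)] for a in np.radians([-22.5,22.5])]); print((proj(c,w(P,P_))*1.25).round(0).tolist())
E
```

```text
clock: 21.2
tcp_pos: [0.5129, -0.0853, 0.1418]
orientation: [-0.0, 0.077, 0.997, 0.001]
wrist_force: [0.5, -0.6, 0.4]
finger_gap: 0.0498
clock: 21.62
tcp_pos: [0.5143, -0.0858, 0.2818]
orientation: [0.002, 0.077, 0.997, -0.0]
wrist_force: [1.2, 0.7, 1.1]
finger_gap: 0.0504
clock: 22.03
tcp_pos: [0.4344, -0.0734, 0.3187]
orientation: [0.001, 0.077, 0.997, -0.0]
wrist_force: [0.2, -0.8, -0.4]
finger_gap: 0.0503
[ 0.37289389 -0.47388149 -1.25004741]
far/near [[393. 370.]
 [393. 294.]
 [393. 384.]]
[[706.0, 283.0], [697.0, 320.0]]
[[632.0, 283.0], [625.0, 320.0]]
[[557.0, 283.0], [552.0, 320.0]]
```

View pics/w6.png

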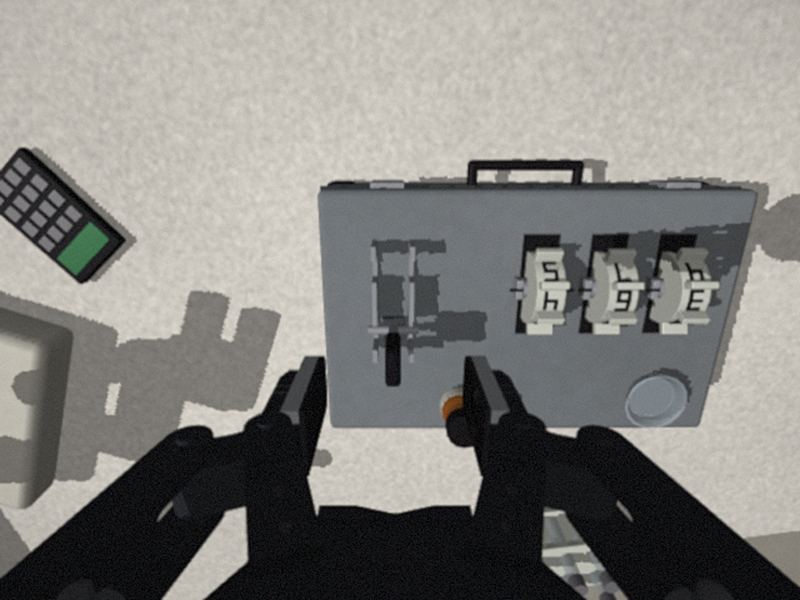

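The lever is in the far notch, paddle at about (393,360). I'll check the wheels in one enlarged crop with the predicted rib-tip positions marked.

```bash
python3 - <<'E'
from h import *
c=dict(np.load("wc6.npz")); x0,y0,k=405,180,4
im=np.ascontiguousarray(cv2.resize(c["image"][y0:275,x0:580,::-1],None,fx=k,fy=k,interpolation=cv2.INTER_CUBIC))
for y in (125,65,5):
    for dy in (-11,11):
        for a in np.radians([-22.5,22.5]):
            q=(proj(c,w(P,.001*np.array([-35+42*np.sin(a),y+dy,96+42*np.cos(a)])))[0]-[x0,y0])*k
            cv2.circle(im,tuple(int(v) for v in q),3,(0,0,255),-1)
cv2.imwrite("pics/w6c.png",im)
E
```

```text
(no output)
```

View pics/w6c.png

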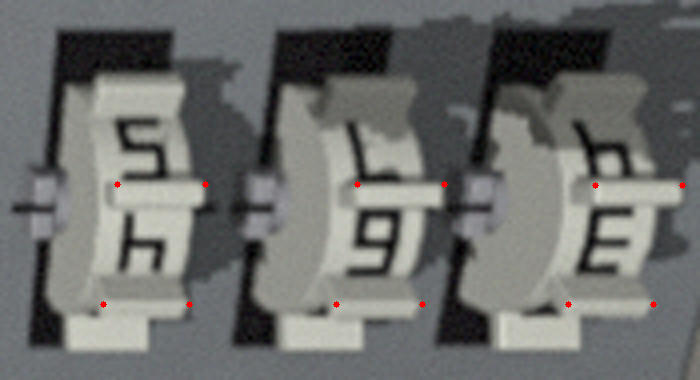

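```bash
python3 - <<'E'
from h import *
c=dict(np.load("wc6.npz"))
for y in (27,87,147): print(((proj(c,w(P,[[-.035,(y-44)*.001 if 0 else (y-22-20)*.001,.104]]))[0]-[405,180])*4).round(0))
a=cv2.imread("pics/top0.png");b=cv2.imread("pics/top6.png")
for n,(x,y) in dict(dish=(260,197),jar=(337,205),beaker=(160,289),mug=(157,206),bottle=(467,178),calc=(487,308)).items():
    A=a[y-22:y+23,x-22:x+23];B=b[y-30:y+31,x-30:x+31]
    r=cv2.matchTemplate(B,A,cv2.TM_CCOEFF_NORMED);_,m,_,l=cv2.minMaxLoc(r);print(n,round(m,3),l[0]-8,l[1]-8)
E
```

```text
[ 41. 207.]
[259. 208.]
[477. 208.]
dish 0.994 0 0
jar 0.731 -7 -1
beaker 0.776 0 0
mug 0.957 0 0
bottle 0.997 0 0
calc 0.997 0 0
```

The ticks match the prediction, so all wheels are within about 0.05 rad. The jar match is weak, probably because the arm's shadow or occlusion changes the picture there, so I'll check it in the side camera.

```bash
python3 - <<'E'
from h import *
a=cv2.imread("pics/side0.png"); b=read_camera("side")["image"][:,:,::-1].copy()
for n,(x,y) in dict(jar=(300,228),dish=(275,300),beaker=(376,441)).items():
    A=a[y-14:y+15,x-14:x+15];B=b[y-22:y+23,x-22:x+23]
    r=cv2.matchTemplate(B,A,cv2.TM_CCOEFF_NORMED);_,m,_,l=cv2.minMaxLoc(r);print(n,round(m,3),l[0]-8,l[1]-8)
t=cv2.imread("pics/top6.png")
cv2.imwrite("pics/f.png",np.hstack([cv2.resize(b[150:350,220:420],None,fx=2,fy=2),cv2.resize(t[140:340,200:400],None,fx=2,fy=2)]))
E
```

```text
jar 1.0 0 0
dish 0.999 0 0
beaker 0.996 0 0
```

View pics/f.png

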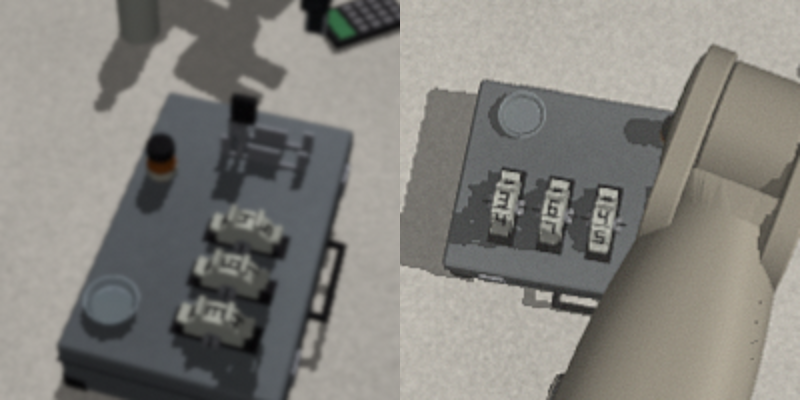

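The side view shows the jar at (160,155) unmoved and the lever at the far end at (243,108). The top view reads 3, 6, 4. The arm only hid the jar from above. Handing in.

```bash
python3 -c "
from workcell import *
print(hand_in())"
```

```text
the job is handed in; nothing more can be done
None
```

The job is handed in at about 22 s of the allowed 72 s. The wheels are set to 3, 6, 4 and the lever is down in the far notch. `hand_in()` gave no verdict.

**What I did:**
- I rolled each wheel by pushing its ribs with the fingers, then squared it by squeezing the two upper ribs. The first push on the left wheel slid over the rib, so I repeated it lower and it then turned to 3.
- I pinched the lever paddle, lifted it 27 mm, took it about 60 mm over the hump, and lowered it back to its starting height. Then I released it and retreated.

**Last checks:**
- **Wheels:** the pictures show 3, 6, 4 on top. All three sit the same small way off square, about 0.05 rad by eye in the enlarged picture, against the 0.16 allowed.
- **Lever:** the wrist and side pictures both show it in the far notch. While I still held it, the gripper was 60.7 mm forward of where it first gripped. It was also at its starting height, with the notch pushing back up.
- **Bystanders:** picture comparison against the start shows no shift for any of the six. From above, two of the matches were poor. The jar's match failed because the arm hid it, and the beaker's was weak but showed no shift. The side camera then matched both jar and beaker unmoved.
- **Robot:** it stands clear of everything, with wrist force near zero.

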